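Load the display press and tread its pedal

TASK

Slide the metal tray carrying the phone display fully home into the slot of the display press, against its end stop. Then press the pedal beside it right down to its stop, keep it there for a good second, and let it come all the way up again, leaving the tray home with the display in it. Do not touch the display with the gripper or let it leave its tray, do not work the pedal before the tray is home, and leave the other things on the bench undisturbed.

Things in the scene. Friction and masses are not known exactly. Their poses are not given: they have to be found in the camera images.
- tray: Flat aluminium tray lying on the bench, 84 (x) by 176 (y), rim 14 high with 4 thick walls, floor 4 thick, 0.3 kg. Origin: centre of its underside. A 30 wide, 4 thick tongue runs out to its own -x and carries the black upright grip block, 26 long (x) by 16 thick (y), from 4 to 45 above the bench, centred 95 before the tray's centre. It goes into the press with its +x edge first.
- tray_handle (a point): Centre of the top of the tray's grip block, 45 above the tray's underside, at (-95, 0, 45) in the tray's frame, same axes as the tray
- display: Dark glass phone display with a metal frame, 70 by 150 by 8, 70 g, lying loose inside the tray. Origin: centre of its underside, z up.
- press: Display press, fixed. Origin: on the bench where the centre of a fully home tray lies (end stop face at x = +43); the tray goes in along +x, sliding on the bench. White columns, outside 113 either side of the middle, and a cross beam stand to 210 high at x = 5 to 51; a rubber ram pad 50 by 130 hangs under the beam, 36 above the bench, and comes down with the pedal, which is at y = -165.
- press_mouth (a point): Middle of the slot's open front, on the bench, at (-50, 0, 0) in the press's frame, same axes. From here to x = 46 run two aluminium rails, 182 apart, 27 high, whose lips reach over the tray's edges (free height 22, lips 162 apart). Ahead of the mouth lead-in plates 26 high spread to about 210 apart at 27 before it.
- pedal_pad (a point): Middle of the ribbed pressing area, on the top face of the pedal; moves with the pedal; 103 before the hinge (the press's -x) and 42 above it when up. The plain steel pedal plate is 66 wide, runs 140 from its hinge towards the press's -x, and slopes upward by 0.36 rad away from the hinge when up.
- pedal_hinge (a point): The pedal's hinge axis (along the press's y), at (30, -165, 28) in the press's frame; axes those of the press
- pedal (a joint): Pedal angle, rad: 0 up (rest), 0.28 right down on its stop; the spring brings it back. It takes about 5 N to start and 11 N at the stop, at the pad.
- solvent: Bystander: white plastic bottle, 60 across, 130 high, origin under its centre
- spray_can: Bystander: spray can, 60 across, 200 high, origin under its centre
- glue: Bystander: small glue bottle, 28 across, 70 high, origin under its centre
- film_box: Bystander: flat black box, 150 by 100 by 35, origin under its centre
- screwdriver: Bystander: screwdriver 150 long lying along its x
- tweezers: Bystander: steel tweezers 126 long, 6 high, lying along their x
Not all that is in view belongs to the job. What is meant by the tray is not blue, and is the larger of those in its own colour.

How it is judged:
By the outcome, as a careful person would: the job done as asked, in the order asked, and still so for the second after the job is handed in, with the robot touching nothing.
It also fails if it takes over 62 s, if anything falls off the work surface, if the arm or the gripper's body presses on something with over 40 N, if the wrist force passes 120 N, or if a joint passes its speed limit or range.

ROBOT

A 7-joint arm with a two-finger parallel gripper is mounted at the origin on the work surface. World frame = base frame: x ahead of the robot, y to its left, z up, the work surface at z = 0. Lengths are in m, angles in rad, forces in N, time in s.
With the tool pointing down it reaches from about 0.4 to 0.875 m from the base axis. Payload 19.3 kg.
Tool frame: the origin (TCP) lies midway between the tips of the shut fingers; the grasp point (between the pads) lies 19 mm behind it (bot.pinch_z is the distance from the TCP to the grasp point, in m); z points along the fingers, y is the direction in which the jaws open and shut (so a half turn about z gives the same grasp; the last joint's range is limited). The gripper opens to 85 mm and grips with 20 to 120 N. Pads are 22 mm wide; open, the fingers measure 114 mm over their backs; the gripper's body (76 mm by 85 mm) begins 54 mm behind the grasp point. The pads swing forward as they close: fully open they stand 13 mm farther back than shut.
Start: joints at [-1.379, 0.521, -0.036, 1.599, 0.021, 1.021, -0.113], TCP at [0.162, 0.604, 0.231] pointing down, gripper open.
Joint ranges: [-2.91, 2.91], [-0.3, 2.13], [-1.5, 1.42], [0.17, 2.43], [-1.26, 4.41], [0.16, 1.93], [-2.52, 2.52]. Speed limits (rad/s): [1.89, 1.89, 2.39, 2.39, 3.01, 3.01, 3.01].

INTERFACE

Orientations are given as [roll, pitch, yaw] about the fixed x, y, z axes, in that order (R = Rz(yaw) Ry(pitch) Rx(roll)).
In Python, from workcell import bot gives the robot as it stands. The module is installed in compiled form; this text tells all that it offers.
- The arm moves only by the tool move_arm, never from a script. Its argument "moves" is text: rows parted by semicolons, each of 4 numbers parted by spaces: the shift along the tool's x, y, z in mm, then the turn about the tool's z in rad. In form: dx dy dz yaw; .... A call has exactly 10 rows; each row is the pose to reach, as a shift and turn from the pose commanded when the call began, along the tool's axes at that moment; what a row does not reach only later rows make up. A row lasts 1/12 s, in which the tool goes at most 41.7 mm and 7.16 degrees, less where a joint would pass 70% of its speed; a pose out of reach is approached as far as the arm can. A call with a gripper value outside its range is refused whole. "grip" is the opening, from 0 (shut) to 1 (fully open), set as the call begins (left out, the last holds). The fingers move at their own pace and stop on an object; "grip_force" is the grip in N (left out, the last holds). Time passes only in rows, so rows that repeat a pose let the fingers close, or fill a call up. It gives the time, the measured TCP pose, the force and the opening at its end, in the units of the state.
- bot.observe(): the state, without advancing time (a new reading comes with each control period).
- bot.grab_frame(name): name is "scene" or "top"; returns a dict with "frame" (480x640x3 uint8, red, green, blue), "z_map" (480x640 float32, m along the optical axis (not along the pixel's ray), 0 where there is no reading), "K" (3x3 intrinsics, pixels), "eye" and "attitude" of the camera in the world. Camera axes: x right, y up, looking along -z (the intrinsics and any distortion apply to the point x, -y, -z); pixel columns grow to the right and rows downward; lengths in m; the calibration is good to about 2 mm. A picture is of the moment at which its call begins.
- bot.job_done(): hands the job in, once; it reports no verdict.
Trained networks look in a picture, given as the dict that the camera call returned (one of the last four; its "shot" number tells which), for a name from the list of things; names that differ only in an ending like _2 or _b are one class to them, and where a whole thing is asked for, a point or a joint stands for the part that bears it (a point fixed in the world has none). Each returns a list of dicts, best first, with "conf" (0 to 1); they miss things now and then, are a little off and sometimes report something else, mostly with a low value. They report only what shows in the picture. A call takes as long as a camera call. They do not tell look-alikes from the thing itself.
- bot.search_frame(picture, label): "at" ([column, row] in pixels, amid what is visible of it).
- bot.pinpoint(picture, label): "at" ([column, row] in pixels: a listed point, or the origin of a listed thing).
The state is a dict: "clock": time; "qpos": joint angles; "qd": joint speeds; "joint_efforts": joint torques, N m; "position": TCP position; "tool_rot": TCP orientation; "force": force on the tool from outside, world axes, zero at the start; "moment": the same for the moment, N m; "grip_width": finger opening in m.
Only numpy, scipy, OpenCV 4.12 (cv2) and the standard library are available. Lean on these libraries where they do the work, as an engineer would, in place of code of your own. Each camera call takes 0.05 s, during which the arm holds its last target. There are 200 camera calls.

## Working session

There is one attempt and no reset: what is moved stays moved. The work goes in short steps, Python scripts to look and compute and a tool call to move; the robot and the scene stay as the last step left them, time stands still between calls to the robot, and variables do not carry over. Pictures are saved under pics/ and viewed, about 8 in all and at most 12, crops included, and the job is handed in when it is done.

Besides the shell and the picture viewer there is one more tool, called after "Call:" in YAML: its name, and indented under it one key for each argument. move_arm: Moves the arm, as the interface text tells. Its arguments: {"type":"object","properties":{"moves":{"type":"string"},"grip":{"type":"number"},"grip_force":{"type":"number"}},"required":["moves"]}

```bash
mkdir -p pics
cat > h.py <<'E'
import numpy as np, cv2
from workcell import bot
def world(f,px,z=None):
    K=f["K"];u,v=px
    ray=np.array([(u-K[0,2])/K[0,0],-(v-K[1,2])/K[1,1],-1.0])
    R=np.array(f["attitude"]);
    if R.shape!=(3,3):
        from scipy.spatial.transform import Rotation as Ro
        R=Ro.from_euler('xyz',R).as_matrix() if R.size==3 else Ro.from_quat(R).as_matrix()
    e=np.array(f["eye"])
    if z is None:
        d=f["z_map"][int(round(v)),int(round(u))]
    else: d=(z-e[2])/(R@ray)[2]
    return e+R@(ray*d)
def save(f,name,crop=None,s=1):
    im=cv2.cvtColor(f["frame"],cv2.COLOR_RGB2BGR)
    if crop: a,b,c,d=crop; im=im[b:d,a:c]
    cv2.imwrite("pics/"+name,cv2.resize(im,None,fx=s,fy=s,interpolation=cv2.INTER_CUBIC))
E
python3 - <<'E'
from h import *
print(bot.observe())
for n in("top","scene"):
    f=bot.grab_frame(n); save(f,n+"0.png")
    print(n,f["eye"],f["attitude"],f["K"], [k for k in f])
    for l in ["tray","tray_handle","display","press","press_mouth","pedal_pad","pedal_hinge","solvent","spray_can","glue","film_box","screwdriver","tweezers"]:
        for r in bot.pinpoint(f,l)[:3]: print(l,np.round(r["at"]),round(r["conf"],2),np.round(world(f,r["at"]),3),np.round(world(f,r["at"],0),3))
E
```

```text
{'clock': 0.0, 'qpos': array([-1.37923132,  0.52204309, -0.03634638,  1.6000061 ,  0.02120459,
        1.0211153 , -0.11279804]), 'qd': array([ 0.00032655, -0.00063384,  0.00124155, -0.00017017,  0.0001253 ,
       -0.00034605, -0.00180862]), 'joint_efforts': array([ 1.99952134e-03, -9.27110910e+01,  1.98083192e+00, -3.69941890e+01,
        1.78821216e-02,  8.29583500e-03,  3.96878204e-05]), 'position': array([0.16167843, 0.60336616, 0.23070809]), 'tool_rot': array([-3.14040870e+00,  8.00186118e-05,  2.87983851e+00]), 'force': array([ 0.96376018, -0.91494738, -0.14825324]), 'moment': array([-0.03317111, -0.04022018, -0.02980621]), 'grip_width': 0.08534795121831992}
top [0.39732019 0.00697296 1.28923473] [ 0.05190274 -0.01102383 -1.57891722] [[485.09818319   0.         320.97662723]
 [  0.         485.09818319 238.3438501 ]
 [  0.           0.           1.        ]] ['frame', 'z_map', 'K', 'eye', 'attitude', 'shot']
tray [176. 339.] 0.78 [0.203 0.374 0.006] [0.202 0.376 0.   ]
tray [204. 265.] 0.71 [0.395 0.291 0.049] [ 0.395  0.302 -0.   ]
tray [188. 233.] 0.69 [0.481 0.342 0.013] [ 
[... 1862 characters left out ...]
dal_pad [256. 334.] 0.8 [ 0.626 -0.266  0.065] [ 0.593 -0.254  0.   ]
pedal_hinge [286. 369.] 0.92 [ 0.722 -0.25   0.037] [ 0.708 -0.242  0.   ]
pedal_hinge [254. 332.] 0.65 [ 0.621 -0.267  0.068] [ 0.587 -0.253  0.   ]
solvent [456. 277.] 0.77 [0.768 0.229 0.044] [0.752 0.26  0.   ]
spray_can [475. 242.] 0.82 [0.717 0.353 0.04 ] [0.701 0.386 0.   ]
glue [218. 300.] 0.64 [ 0.463 -0.284  0.011] [ 0.456 -0.283 -0.   ]
glue [410. 197.] 0.28 [0.476 0.349 0.009] [0.47  0.356 0.   ]
film_box [214. 410.] 0.93 [ 0.711 -0.42   0.033] [ 0.697 -0.419  0.   ]
screwdriver [136. 369.] 0.77 [ 0.515 -0.521  0.007] [ 0.511 -0.521  0.   ]
tweezers [172. 299.] 0.72 [ 0.389 -0.376  0.001] [ 0.388 -0.376  0.   ]
```

View pics/top0.png

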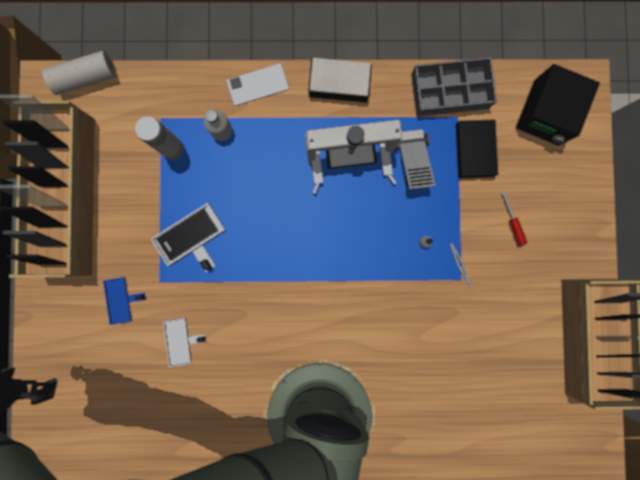

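View pics/scene0.png

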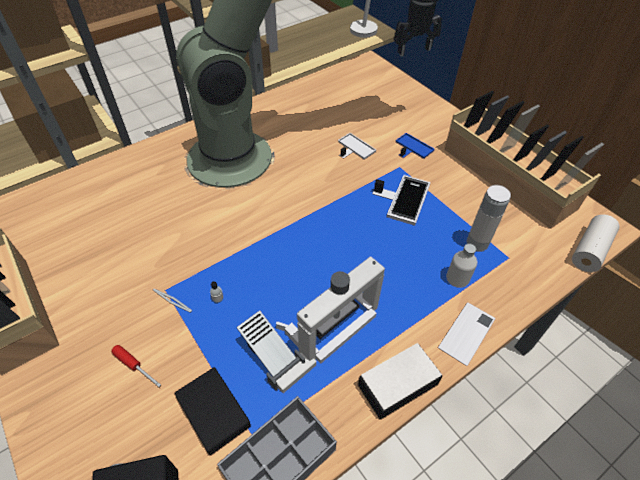

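The pictures show three tray candidates in the top view. The large silver tray with the phone is at (188,233) with its black grip at (204,263). A small silver tray is at (177,342) and a blue one at (118,300). I choose the large silver one. The press is at (350,145) and the pedal at (417,165).

```bash
cat >> h.py <<'E'
def cloud(f):
    v,u=np.mgrid[0:480,0:640]; K=f["K"]
    from scipy.spatial.transform import Rotation as Ro
    R=Ro.from_euler('xyz',f["attitude"]).as_matrix(); d=f["z_map"]
    c=np.stack([(u-K[0,2])/K[0,0]*d,-(v-K[1,2])/K[1,1]*d,-d],-1)
    return c@R.T+f["eye"]
def rect(p):
    c,s,a=cv2.minAreaRect(p.astype(np.float32)*1000); return np.round(c,1),np.round(s,1),round(a,2)
E
python3 - <<'E'
from h import *
f=bot.grab_frame("top"); save(f,"ctray.png",(140,195,240,280),4); save(f,"cpress.png",(290,105,450,205),5)
P=cloud(f); im=f["frame"].astype(int); x,y,z=P[...,0],P[...,1],P[...,2]
print("mat z",z[200:230,260:300].mean(),z[200:230,260:300].std())
reg=(x>.36)&(x<.6)&(y>.22)&(y<.45)
blue=(im[...,2]-im[...,0]>50)
m=(reg&~blue).astype(np.uint8)
# remove tongue/handle by opening
n,l,st,cc=cv2.connectedComponentsWithStats(m); print(st)
o=cv2.morphologyEx(m,cv2.MORPH_OPEN,np.ones((17,17),np.uint8))
v,u=np.nonzero(o); pts=np.array([world(f,(a,b),.012)[:2] for a,b in zip(u,v)]); print("tray",rect(pts))
v,u=np.nonzero(m); pts=np.array([world(f,(a,b),.0)[:2] for a,b in zip(u,v)]); print("all",rect(pts),)
h=reg&(z>.03)&(z<.06); print("handle pts",h.sum(),P[h].mean(0),rect(P[h][:,:2]))
b=(x>.5)&(x<.9)&(y>-.25)&(y<.1)&(z>.195)&(z<.222); print("beam",rect(P[b][:,:2]),P[b].mean(0))
g=bot.grab_frame("scene"); Q=cloud(g); x,y,z=Q[...,0],Q[...,1],Q[...,2]
b=(x>.5)&(x<.9)&(y>-.25)&(y<.1)&(z>.2)&(z<.218); print("beam s",rect(Q[b][:,:2]))
b=(x>.36)&(x<.5)&(y>.22)&(y<.45)&(z>.038)&(z<.055); print("handle s",b.sum(),Q[b].mean(0),rect(Q[b][:,:2]))
b=(x>.5)&(x<.9)&(y>-.25)&(y<.1)&(z>.02)&(z<.03); print("rails s",rect(Q[b][:,:2]))
E
```

```text
mat z 0.008343511358982135 0.09083863051439671
[[     0      0    640    480 303750]
 [   148    189     77     91   3450]]
tray (array([447.9, 402. ]), array([84.7, 70.9]), 89.58)
all (array([480.6, 350.3]), array([239.5, 201.2]), 0.59)
handle pts 77 [0.39721554 0.29219942 0.04442234] (array([397.1, 292.8]), array([25.5, 16.8]), 34.43)
beam (array([688.2, -83.4]), array([38.5, 38.2]), 85.01) [ 0.68736501 -0.08346033  0.20839786]
beam s (array([689.1, -87.3]), array([40. , 38.6]), 0.63)
handle s 46 [0.39860184 0.288371   0.04329385] (array([398. , 288.5]), array([26.3, 19. ]), 24.09)
rails s (array([ 713.5, -138.8]), array([237.9, 283.8]), 48.85)
```

```bash
cd pics; python3 -c "
import cv2,numpy as np
a=cv2.imread('ctray.png');b=cv2.imread('cpress.png');a=cv2.copyMakeBorder(a,0,0,0,0,0)
h=500;c=np.zeros((840,800,3),np.uint8);c[:340,:400]=a;c[340:840]=b
c=cv2.resize(c,None,fx=.71,fy=.71,interpolation=cv2.INTER_AREA);cv2.imwrite('crops.png',c)"
```

```text
(no output)
```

View pics/crops.png

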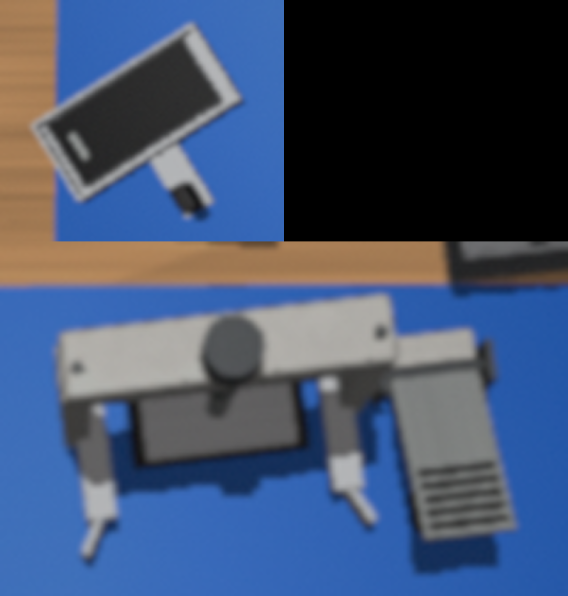

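Run:
```python
from h import *
f=bot.grab_frame("top"); P=cloud(f)
def full(c,s,o): return (c[0]/s+o[0],c[1]/s+o[1])
def show(n,C,z):
    W=np.array([world(f,c,z)[:2] for c in C]); print(n,np.round(W,4).tolist()); return W
T=[(192,22),(242,100),(82,200),(32,125)]
W=show("tray",[full(c,2.84,(140,195)) for c in T],.014)
print("centre",W.mean(0),[np.linalg.norm(W[i]-W[i-1]) for i in range(4)])
for i,j in((1,0),(2,3)): d=W[j]-W[i]; print("short dir",np.degrees(np.arctan2(d[1],d[0])))
for i,j in((0,3),(1,2)): d=W[j]-W[i]; print("long dir",np.degrees(np.arctan2(d[1],d[0]))-90)
x,y,z=P[...,0],P[...,1],P[...,2]
b=(x>.5)&(x<.9)&(y>-.25)&(y<.1)
print(np.histogram(z[b],np.arange(0,.23,.01)))
bm=b&(z>.14)&(z<.2); print("beam",rect(P[bm][:,:2]),P[bm].mean(0))
zb=np.median(z[b&(z>.14)&(z<.2)])
F=lambda c:full((c[0],c[1]-241),3.55,(290,105))
show("beam",[F(c) for c in[(60,333),(388,296),(392,370),(65,398)]],zb)
show("railfronts (L:left,right  R)",[F(c) for c in[(84,520),(116,516),(333,491),(362,485)]],.027)
show("leadtips",[F(c) for c in[(87,556),(371,520)]],.026)
for c in[(420,540),(516,525),(392,375),(472,357),(467,492)]:
    print("pedal",np.round(world(f,F(c)),4))
for u,v in((350,150),(420,175)): pass
```

```text
tray [[0.5597, 0.2904], [0.4868, 0.244], [0.3955, 0.3909], [0.4651, 0.4374]]
centre [0.47675318 0.34067448] [np.float64(0.1747907068259594), np.float64(0.08644107290092586), np.float64(0.17289524555147393), np.float64(0.0836784761371345)]
short dir 32.50983709556452
short dir 33.8144424839705
long dir 32.7690485828719
long dir 31.849189316393336
(array([9887,  122,  610,  336,  611, 2025,  291,  125,   36,   23,   24,
         22,   22,    7,   15,   71,   84, 1123,  494,   19,  179,   79]), array([0.  , 0.01, 0.02, 0.03, 0.04, 0.05, 0.06, 0.07, 0.08, 0.09, 0.1 ,
       0.11, 0.12, 0.13, 0.14, 0.15, 0.16, 0.17, 0.18, 0.19, 0.2 , 0.21,
       0.22]))
beam (array([694. , -81.8]), array([ 51.8, 223. ]), 6.32) [ 0.69308051 -0.08082811  0.17709448]
beam [[0.7046, 0.0249], [0.7281, -0.1902], [0.679, -0.192], [0.6617, 0.0219]]
railfronts (L:left,right  R) [[0.6066, 0.0105], [0.6094, -0.0131], [0.6271, -0.1739], [0.6314, -0.1954]]
leadtips [[0.58, 0.0085], [0.6054, -0.2019]]
pedal [ 0.5945 -0.2432 -0.0013]
pedal [ 0.6049 -0.3154  0.0021]
pedal [ 0.7119 -0.2178  0.034 ]
pedal [ 0.7244 -0.2768  0.0364]
pedal [ 0.6179 -0.2636  0.0704]
```

```bash
cat >> h.py <<'E'
from scipy.spatial.transform import Rotation as Ro
def go(p,yaw,frm=None):
    s=bot.observe(); R=Ro.from_euler('xyz',s["tool_rot"] if frm is None else frm[1]).as_matrix()
    d=R.T@(np.array(p)-(s["position"] if frm is None else frm[0]))*1000
    t=-(yaw-(s["tool_rot"] if frm is None else frm[1])[2]); t=(t+np.pi)%(2*np.pi)-np.pi
    print("move",np.round(d,1),"turn",round(t,3),"at",np.round(s["position"],4),"rot",np.round(s["tool_rot"],3),"F",np.round(s["force"],1),"t",round(s["clock"],2))
E
python3 -c "
from h import *
go([.397,.291,.13],.571+np.pi)"
```

```text
move [-308.1 -241.1  101.3] turn -0.833 at [0.1618 0.6037 0.2313] rot [-3.142  0.     2.88 ] F [-0.2 -0.1 -0.8] t 1.55
```

Call:
move_arm:
  moves: "-30 -24 0 -0.08; -61 -48 0 -0.17; -92 -72 0 -0.25; -123 -96 10 -0.33; -154 -120 20 -0.42; -185 -144 40 -0.5; -216 -168 60 -0.58; -247 -192 80 -0.67; -278 -217 100 -0.75; -308 -241 101 -0.83"
  grip: 1

```text
clock: 2.38
position: [0.393, 0.2943, 0.1289]
tool_rot: [3.141, -0.002, -2.568]
force: [1.4, 0.7, 1.1]
grip_width: 0.0856
```

```bash
python3 -c "
from h import *
f=bot.grab_frame('scene'); save(f,'ap.png',(330,130,470,235),5)
go([.397,.291,.014],.571+np.pi)"
```

```text
move [ -1.7   5.7 114.9] turn 0.002 at [0.3987 0.2859 0.1289] rot [-3.138e+00 -3.000e-03 -2.569e+00] F [  6.5 -11.3  -0.9] t 2.43
```

View pics/ap.png

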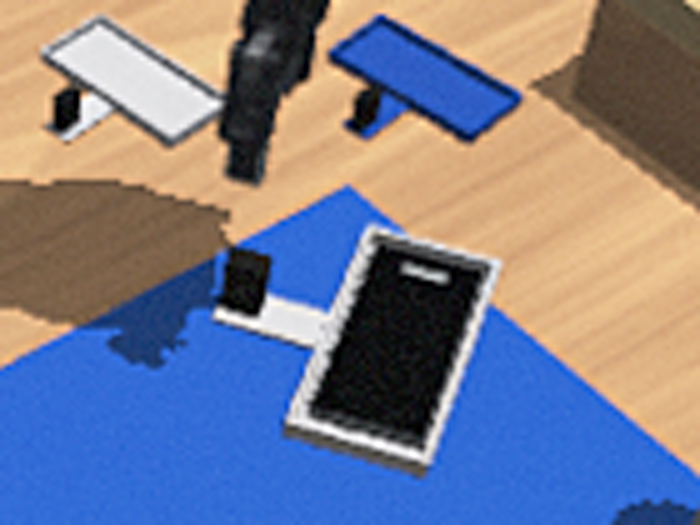

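The crop shows the large silver tray with the display in it (395,350), the grip block at (245,280), and the gripper coming in above it. The small silver and blue trays are at (135,80) and (425,95).

Call:
move_arm:
  moves: "0 0 0 0; 0 0 15 0; 0 0 35 0; 0 0 55 0; 0 0 75 0; 0 0 90 0; 0 0 102 0; 0 0 110 0; 0 0 115 0; 0 0 115 0"

```text
clock: 3.27
position: [0.393, 0.2963, 0.0155]
tool_rot: [-3.142, -0.001, -2.573]
force: [-0.4, -0.1, -0.0]
grip_width: 0.0853
```

Call:
move_arm:
  moves: "0 0 0 0; 0 0 0 0; 0 0 0 0; 0 0 0 0; 0 0 0 0; 0 0 0 0; 0 0 0 0; 0 0 0 0; 0 0 0 0; 0 0 0 0"
  grip: 0
  grip_force: 50

```text
clock: 4.1
position: [0.3939, 0.2958, 0.0164]
tool_rot: [-3.141, 0.001, -2.574]
force: [1.4, -3.1, 9.0]
grip_width: 0.0152
```

Run:
```python
from h import *
print(bot.observe()["grip_width"])
# press frame: origin (.668,-.087), yaw .111
c,s=np.cos(.111),np.sin(.111); W=lambda x,y:np.array([.668+c*x-s*y,-.087+s*x+c*y])
print(W(-235,0) if 0 else W(-.235,0))
go([*W(-.235,0),.014],.111+np.pi)
```

```text
0.015167867450654729
[ 0.43444623 -0.11303147]
move [ 185.5 -366.5    2.4] turn 0.457 at [0.3939 0.2958 0.0164] rot [-3.141e+00  1.000e-03 -2.574e+00] F [ 1.4 -3.1  9. ] t 4.1
```

Call:
move_arm:
  moves: "3 -6 -1 0.01; 9 -18 -1 0.03; 19 -37 -1 0.05; 30 -59 -1 0.08; 41 -81 -1 0.11; 52 -103 -1 0.14; 63 -125 -1 0.17; 74 -147 -1 0.19; 85 -169 -1 0.22; 96 -190 -1 0.24"

```text
clock: 4.93
position: [0.4141, 0.0818, 0.0169]
tool_rot: [-3.141, -0.001, -2.817]
force: [0.9, 0.4, -3.1]
grip_width: 0.0152
```

Run:
```python
from h import *
c,s=np.cos(.111),np.sin(.111); W=lambda x,y:np.array([.668+c*x-s*y,-.087+s*x+c*y])
go([*W(-.235,0),.015],.111+np.pi)
```

```text
move [  42.9 -191.1    2. ] turn 0.214 at [0.4141 0.0818 0.0169] rot [-3.141e+00 -1.000e-03 -2.817e+00] F [ 0.9  0.4 -3.1] t 4.93
```

Call:
move_arm:
  moves: "5 -22 0 0.03; 10 -44 0 0.05; 15 -66 0 0.08; 20 -88 0 0.1; 25 -110 0 0.13; 30 -132 0 0.15; 34 -152 0 0.17; 38 -170 0 0.19; 41 -183 0 0.21; 43 -191 0 0.214"

```text
clock: 5.77
position: [0.4346, -0.1129, 0.0169]
tool_rot: [-3.141, -0.001, -3.032]
force: [-0.0, 0.5, -1.8]
grip_width: 0.0154
```

Run:
```python
from h import *
f=bot.grab_frame("top"); save(f,"pre.png",(290,110,440,250),5)
g=bot.grab_frame("scene"); save(g,"pre_s.png",(190,180,400,400),3)
for n,q in(("top",f),("scene",g)):
  for l in("tray_handle","tray","press_mouth","press","pedal_hinge","pedal_pad"):
    for r in bot.pinpoint(q,l)[:1]: print(n,l,np.round(r["at"]),r["conf"],np.round(world(q,r["at"]),4),np.round(world(q,r["at"],0),4))
s=bot.observe(); print(s["position"],s["tool_rot"],s["force"])
```

```text
top tray_handle [199. 338.] 0.81 [0.2081 0.3068 0.0321] [ 0.2032  0.3144 -0.    ]
top tray [357. 212.] 0.94 [ 0.5333 -0.1027  0.016 ] [ 0.535  -0.1041  0.    ]
top press_mouth [223. 132.] 0.31 [0.733  0.2411 0.0669] [0.7514 0.2539 0.    ]
top press [349. 163.] 0.65 [ 0.6541 -0.08    0.0541] [ 0.6654 -0.0839  0.    ]
top pedal_hinge [411. 141.] 0.67 [ 0.716  -0.2471  0.0323] [ 0.7242 -0.2536  0.    ]
top pedal_pad [420. 173.] 0.97 [ 0.6259 -0.2599  0.0699] [ 0.639  -0.2752  0.    ]
scene tray_handle [342. 149.] 0.98 [0.2075 0.2986 0.0303] [0.1802 0.3213 0.    ]
scene tray [411. 145.] 0.92 [0.2953 0.523  0.0006] [0.2949 0.5236 0.    ]
scene press [328. 323.] 0.95 [ 0.6901 -0.1125  0.052 ] [ 0.6678 -0.0944  0.    ]
scene pedal_hinge [286. 369.] 0.87 [ 0.7204 -0.2482  0.0314] [ 0.7082 -0.2417 -0.    ]
scene pedal_pad [254. 332.] 0.85 [ 0.6217 -0.2685  0.071 ] [ 0.5856 -0.2549  0.    ]
[ 0.43560114 -0.11024194  0.01697   ] [ 3.14148336e+00 -4.67534444e-06 -3.02674134e+00] [-0.21463762  0.72705874 -2.67833121]
```

View pics/pre.png

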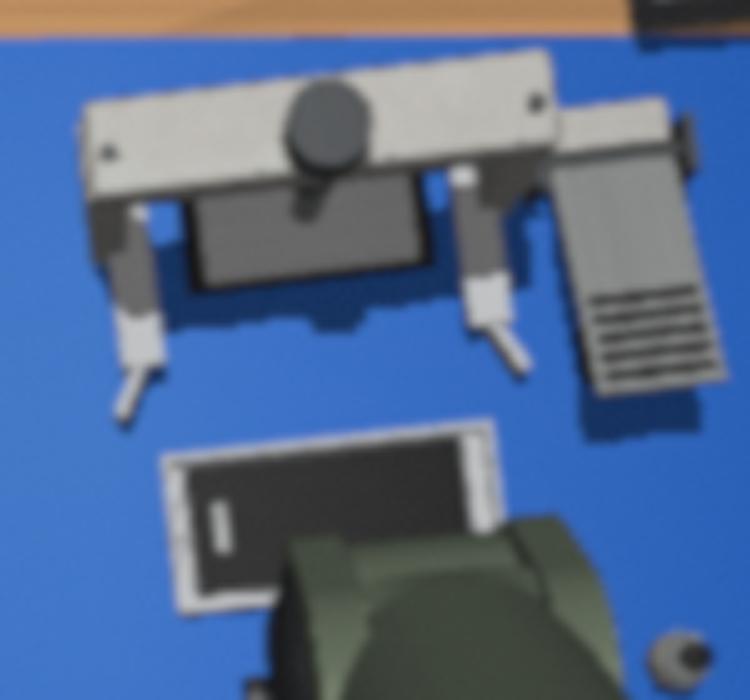

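Run:
```python
from h import *
f=bot.grab_frame("top")
F=lambda c,z:world(f,(c[0]/5+290,c[1]/5+110),z)[:2]
L=[F(c,.027) for c in((121,368),(163,360))];R=[F(c,.027) for c in((468,328),(512,318))]
rl,rr=np.mean(L,0),np.mean(R,0)
d=rl-rr; yw=np.arctan2(-d[0],d[1]); print("mouth",(rl+rr)/2,"yaw",yw,np.linalg.norm(d))
print("inner lips",np.linalg.norm(L[1]-R[0]), (L[1]+R[0])/2,"outer",(L[0]+R[1])/2)
t=[F((122,420),.026),F((526,372),.026)]; d=t[0]-t[1]; print("tips",np.mean(t,0),np.arctan2(-d[0],d[1]),np.linalg.norm(d))
b=[F(c,.178) for c in((85,103),(549,50),(553,145),(93,198))]; d=b[0]-b[1]; d2=b[3]-b[2]; print("beam",np.mean(b,0),np.arctan2(-d[0],d[1]),np.arctan2(-d2[0],d2[1]),np.linalg.norm(d))
a,bb,cc=F((163,457),.014),F((492,420),.014),F((180,612),.014)
d=a-bb; print("tray front",(a+bb)/2,"yaw",np.arctan2(-d[0],d[1]),np.linalg.norm(d),"left side yaw",np.arctan2(*(a-cc)[::-1]),np.linalg.norm(a-cc))
```

```text
mouth [ 0.61888981 -0.09343178] yaw 0.11183154597213132 0.18420149052587903
inner lips 0.1611948880117565 [ 0.61862209 -0.09313413] outer [ 0.61915753 -0.09372943]
tips [ 0.59128294 -0.09742854] 0.11244001097488901 0.21380627265442304
beam [ 0.69510251 -0.08454043] 0.11014451408878059 0.11045810489613289 0.21743052932833662
tray front [ 0.57046655 -0.09995401] yaw 0.10584857360854273 0.17547409896314917 left side yaw 0.10040132850866633 0.0825775860834651
```

Call:
move_arm:
  moves: "-4 1 0 0; -12 1 0 0; -22 1 0 0; -33 1 0 0; -44 1 0 0; -55 1 0 0; -66 1 0 0; -76 1 0 0; -84 1 0 0; -90 1 0 0"

```text
clock: 7.35
position: [0.5223, -0.1032, 0.0161]
tool_rot: [-3.139, -0.007, -3.032]
force: [1.3, 0.6, -0.0]
grip_width: 0.0021
```

Call:
move_arm:
  moves: "-5 0 0 0; -12 0 0 0; -20 0 0 0; -28 0 0 0; -35 0 0 0; -40 0 0 0; -44 0 0 0; -46 0 0 0; -47 0 0 0; -47 0 0 0"

```text
clock: 8.18
position: [0.5716, -0.094, 0.017]
tool_rot: [-3.142, -0.0, -3.027]
force: [-0.3, -0.0, 0.1]
grip_width: 0.0002
```

Run:
```python
from h import *
s=bot.observe(); p=s["position"][:2]; c,q=np.cos(.111),np.sin(.111)
o=np.array([.6188,-.0933])+.05*np.array([c,q]); d=p-o; print("tool in press",c*d[0]+q*d[1],-q*d[0]+c*d[1],s["tool_rot"],s["force"],s["grip_width"])
```

```text
tool in press -0.09701460559868728 0.004566060257224415 [-3.14154088e+00 -5.59941585e-05 -3.02744610e+00] [-0.32656375 -0.026143    0.1368967 ] 0.0002300558861821575
```

The grip slipped off: the opening reads 0. I'll look before moving again.

Run:
```python
from h import *
f=bot.grab_frame("top"); g=bot.grab_frame("scene")
save(f,"a.png",(290,110,440,250),3); save(g,"b.png",(230,200,400,360),3)
a=cv2.imread("pics/a.png");b=cv2.imread("pics/b.png");H=max(a.shape[0],b.shape[0])
pad=lambda i:cv2.copyMakeBorder(i,0,H-i.shape[0],0,0,cv2.BORDER_CONSTANT)
m=np.hstack([pad(a),pad(b)]); cv2.imwrite("pics/ab.png",cv2.resize(m,None,fx=.83,fy=.83)); print(m.shape,bot.observe()["clock"])
```

```text
(480, 960, 3) 8.2833
```

View pics/ab.png

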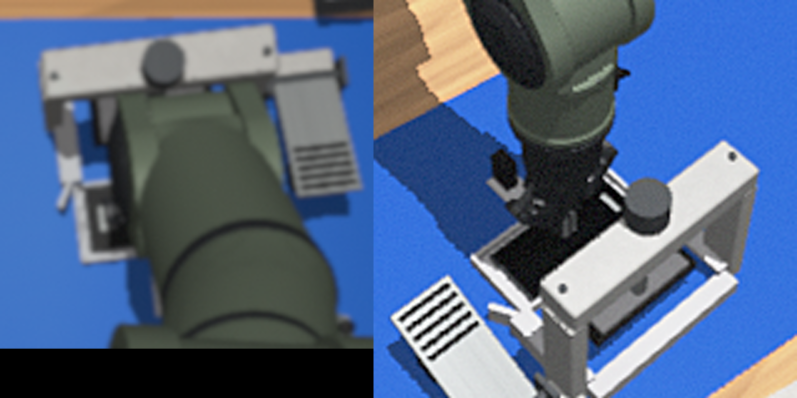

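The gripper slid past the block and stands about 5 mm above the display, touching nothing as far as the force shows. The tray stopped at the mouth, its left front corner near (80,185) in the left half, by the left rail. I'll go straight up and clear the view.

Call:
move_arm:
  moves: "0 0 -8 0; 0 0 -25 0; 0 0 -50 0; 0 0 -80 0; 0 0 -110 0; 30 0 -125 0; 65 20 -130 0; 90 55 -130 0; 105 90 -130 0; 110 125 -130 0"

```text
clock: 9.12
position: [0.4453, 0.0178, 0.1478]
tool_rot: [-3.141, -0.0, -3.029]
force: [2.9, 1.3, 0.5]
grip_width: -0.0
```

Call:
move_arm:
  moves: "0 35 0 0; 0 65 0 0; 0 85 0 0; 0 95 0 0; 0 100 0 0; 0 100 0 0; 0 100 0 0; 0 100 0 0; 0 100 0 0; 0 100 0 0"
  grip: 1

```text
clock: 9.95
position: [0.4368, 0.1162, 0.147]
tool_rot: [-3.141, -0.0, -3.029]
force: [-0.3, 0.4, -0.8]
grip_width: 0.0855
```

Run:
```python
from h import *
f=bot.grab_frame("top"); save(f,"c.png",(295,110,445,250),5); P=cloud(f)
x,y,z=P[...,0],P[...,1],P[...,2]
h=(x>.38)&(x<.55)&(y>-.2)&(y<0)&(z>.037)&(z<.052); print("handle",h.sum(),P[h].mean(0),rect(P[h][:,:2]))
print(bot.observe()["position"],bot.observe()["clock"])
```

```text
handle 63 [ 0.48157981 -0.10305935  0.04593349] (array([ 481.3, -103.1]), array([23.8, 15.2]), 2.68)
[0.43677231 0.11643011 0.14697517] 10.0
```

View pics/c.png

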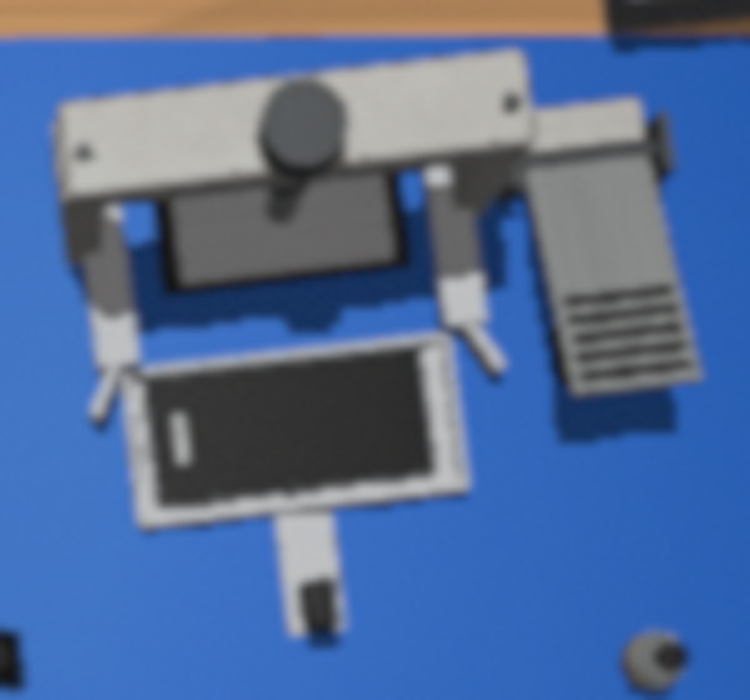

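The tray stands at the mouth with the display in it. Its front corners are at (123,378) and (452,332), and the left one is against the left lead-in. The block is at (318,605).

Run:
```python
from h import *
f=bot.grab_frame("top")
F=lambda c,z:world(f,(c[0]/5+295,c[1]/5+110),z)[:2]
o=np.array([.6188,-.0933]);c,q=np.cos(.111),np.sin(.111);o=o+.05*np.array([c,q])
pf=lambda p:np.round(np.array([[c,q],[-q,c]])@(p-o)*1000,1)
T=[F(k,.014) for k in((123,378),(452,332),(470,490),(142,527))]
print([pf(t) for t in T],"ctr",pf(np.mean(T,0)))
d=T[0]-T[1];e=T[3]-T[2];print("yaw",np.arctan2(-d[0],d[1]),np.arctan2(-e[0],e[1]))
print("handle",pf(np.array([.4815,-.1031])))
for n,k in(("Lrail",(94,370)),("Lr in",(138,361)),("Rr in",(443,327)),("R out",(487,318)),("Ltip",(97,420)),("Rtip",(500,372))): print(n,pf(F(k,.026)))
w=lambda x,y:o+np.array([[c,-q],[q,c]])@np.array([x,y])
print(np.mean(T,0))
go([.4815,-.1031,.13],np.pi+.12)
```

```text
[array([-55.6,  89.4]), array([-51.7, -87. ]), array([-136.4,  -85.9]), array([-135.5,   88.8])] ctr [-94.8   1.3]
yaw 0.13350609705117553 0.10570052649563531
handle [-187.5    5.5]
Lrail [-51.6 104.3]
Lr in [-49.6  80.8]
Rr in [-50.4 -80.6]
R out [ -48.4 -104.3]
Ltip [-78.  105.8]
Rtip [ -77.6 -107.4]
[ 0.57414744 -0.09694745]
move [ -19.6 -223.3   17. ] turn -0.007 at [0.4367 0.1166 0.147 ] rot [-3.141 -0.    -3.028] F [-1.  -0.9  0.1] t 10.05
```

```bash
cat >> h.py <<'E'
O=np.array([.6188,-.0933]);C,S=np.cos(.111),np.sin(.111);O=O+.05*np.array([C,S])
def W(x,y): return O+np.array([[C,-S],[S,C]])@np.array([x,y])
def PF(p): return np.round(np.array([[C,S],[-S,C]])@(np.array(p)[:2]-O)*1000,1)
E
python3 -c "
from h import *
go([*W(-.189,.001),.014],np.pi+.111)"
```

```text
move [ -18.2 -227.8  133. ] turn 0.002 at [0.4367 0.1166 0.147 ] rot [-3.141 -0.    -3.028] F [-1.  -0.9  0.1] t 10.05
```

Call:
move_arm:
  moves: "-2 -10 0 0; -4 -30 0 0; -6 -60 0 0; -8 -95 0 0; -10 -130 0 0; -14 -160 0 0; -16 -190 0 0; -18 -212 0 0; -18 -225 10 0; -18 -228 20 0"

```text
clock: 10.88
position: [0.4805, -0.1102, 0.1263]
tool_rot: [-3.141, 0.001, -3.031]
force: [-0.8, 1.2, -0.7]
grip_width: 0.0853
```

Call:
move_arm:
  moves: "0 0 0 0; 0 0 15 0; 0 0 35 0; 0 0 55 0; 0 0 75 0; 0 0 90 0; 0 0 102 0; 0 0 109 0; 0 0 113 0; 0 0 113 0"

```text
clock: 11.72
position: [0.4802, -0.1065, 0.0135]
tool_rot: [3.141, -0.001, -3.026]
force: [-0.2, 0.3, -0.6]
grip_width: 0.0854
```

Call:
move_arm:
  moves: "0 0 0 0; 0 0 0 0; 0 0 0 0; 0 0 0 0; 0 0 0 0; 0 0 0 0; 0 0 0 0; 0 0 0 0; 0 0 0 0; 0 0 0 0"
  grip: 0
  grip_force: 110

```text
clock: 12.55
position: [0.4806, -0.1074, 0.0145]
tool_rot: [-3.141, 0.0, -3.027]
force: [-1.7, 0.6, 12.3]
grip_width: 0.0141
```

```bash
python3 -c "
from h import *
s=bot.observe(); print(PF(s['position']),s['position'],s['tool_rot'],s['force'],s['grip_width'])"
```

```text
[-188.9    1.3] [ 0.48063668 -0.10739548  0.01449411] [-3.14137316e+00  3.95273020e-04 -3.02707990e+00] [-1.70666734  0.55091838 12.32569245] 0.014134803828824278
```

Call:
move_arm:
  moves: "0 0 -0.6 0.002; -1 0 -0.6 0.002; -3 0 -0.6 0.002; -5 0 -0.6 0.002; -7 0 -0.6 0.002; -9 0 -0.6 0.002; -11 0 -0.6 0.002; -13 0 -0.6 0.002; -15 0 -0.6 0.002; -15 0 -0.6 0.002"

```text
clock: 13.38
position: [0.4953, -0.1058, 0.0145]
tool_rot: [-3.142, -0.001, -3.03]
force: [-3.7, -0.5, 3.9]
grip_width: 0.0147
```

```bash
python3 -c "
from h import *
s=bot.observe(); print(PF(s['position']),s['position'],s['tool_rot'],s['force'],s['moment'],s['grip_width'])
f=bot.grab_frame('top');save(f,'d.png',(290,120,440,240),5)
g=bot.grab_frame('scene');save(g,'ds.png',(240,210,380,350),5)"
```

```text
[-174.1    1.2] [ 0.4952892  -0.10581866  0.01451723] [-3.14151951e+00 -8.08734194e-04 -3.02965247e+00] [-3.68285862 -0.46225789  3.93925745] [-0.12168372  0.67289894  0.00244774] 0.014714528023290877
```

Only about 4 N of drag and still gripped, so the tray is moving in. I'll carry on.

Call:
move_arm:
  moves: "-2 0 0 0; -5 0 0 0; -8 0 0 0; -12 0 0 0; -16 0 0 0; -20 0 0 0; -24 0 0 0; -27 0 0 0; -30 0 0 0; -30 0 0 0"

```text
clock: 14.32
position: [0.5261, -0.1022, 0.0146]
tool_rot: [3.142, 0.001, -3.029]
force: [1.2, -0.1, -2.5]
grip_width: 0.0139
```

```bash
python3 -c "
from h import *
s=bot.observe(); print(PF(s['position']),s['position'],s['tool_rot'],s['force'],s['moment'],s['grip_width'])"
```

```text
[-143.2    1.5] [ 0.52605914 -0.10216171  0.01455942] [ 3.14155368e+00  8.86434378e-04 -3.02926299e+00] [ 1.16386149 -0.12356807 -2.492109  ] [ 0.02402664 -0.13035223 -0.01401403] 0.013918973327516791
```

Call:
move_arm:
  moves: "-2 0 0 0; -6 0 0 0; -11 0 0 0; -16 0 0 0; -21 0 0 0; -26 0 0 0; -31 0 0 0; -36 0 0 0; -39 0 0 0; -40 0 0 0"

```text
clock: 15.15
position: [0.5656, -0.0977, 0.0145]
tool_rot: [3.142, 0.0, -3.029]
force: [-4.5, -0.2, 3.9]
grip_width: 0.0146
```

Call:
move_arm:
  moves: "-1 0 0 0; -2 0 0 0; -3 0 0 0; -4 0 0 0; -5 0 0 0; -6 0 0 0; -7 0 0 0; -8 0 0 0; -9 0 0 0; -9 0 0 0"

```text
clock: 15.98
position: [0.5738, -0.0968, 0.0146]
tool_rot: [3.141, -0.0, -3.029]
force: [-3.3, 0.2, -0.5]
grip_width: 0.0143
```

Run:
```python
from h import *
s=bot.observe(); print(PF(s['position']),s['position'],s['tool_rot'],s['force'],s['moment'],s['grip_width'])
g=bot.grab_frame('scene');save(g,'home_s.png',(230,200,400,390),3)
```

```text
[-95.1   1.5] [ 0.57383728 -0.09676285  0.01455145] [ 3.14149441e+00 -4.14960894e-04 -3.02938616e+00] [-3.33148293  0.19680158 -0.48804433] [ 0.06402483  0.52139001 -0.0702456 ] 0.014339999771465406
```

View pics/home_s.png

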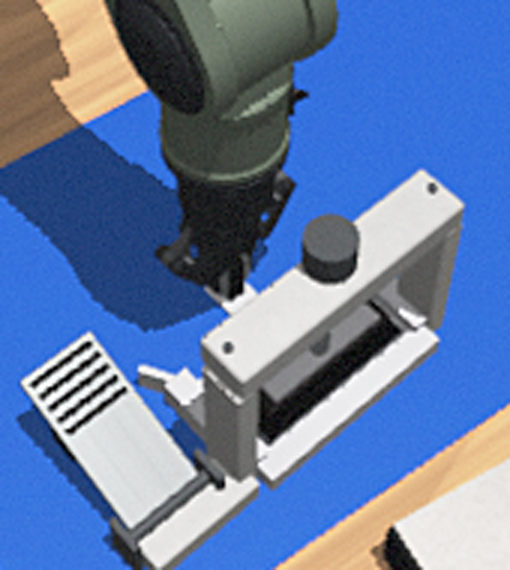

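The tray is in the slot with the display under the pad (330,370), and the gripper is on the block at (232,290). There is no stop force yet, so I'll push on gently.

Call:
move_arm:
  moves: "-0.5 0 0 0; -1 0 0 0; -1.5 0 0 0; -2 0 0 0; -2.5 0 0 0; -3 0 0 0; -3.5 0 0 0; -4 0 0 0; -4 0 0 0; -4 0 0 0"

```text
clock: 16.87
position: [0.5738, -0.0968, 0.0145]
tool_rot: [3.141, -0.008, -3.03]
force: [-29.7, 0.7, 26.9]
grip_width: 0.0145
```

It met the stop at 30 N without moving, exactly at the predicted home position. I'll relax the push and release.

Call:
move_arm:
  moves: "1 0 0 0; 2 0 0 0; 3 0 0 0; 3 0 0 0; 3 0 0 0; 3 0 0 0; 3 0 0 0; 3 0 0 0; 3 0 0 0; 3 0 0 0"

```text
clock: 17.7
position: [0.5739, -0.0967, 0.0146]
tool_rot: [3.141, -0.002, -3.03]
force: [-10.3, 0.2, 5.9]
grip_width: 0.014
```

Call:
move_arm:
  moves: "0 0 0 0; 0 0 0 0; 0 0 0 0; 0 0 0 0; 0 0 -10 0; 0 0 -30 0; 0 0 -60 0; 0 0 -95 0; 0 0 -120 0; 0 0 -130 0"
  grip: 1

```text
clock: 18.53
position: [0.5764, -0.0969, 0.1491]
tool_rot: [-3.14, 0.005, -3.03]
force: [0.9, -0.6, 1.0]
grip_width: 0.0854
```

Run:
```python
from h import *
f=bot.grab_frame("top"); g=bot.grab_frame("scene")
for n,q in(("top",f),("scene",g)):
  P=cloud(q); x,y,z=P[...,0],P[...,1],P[...,2]
  h=(x>.52)&(x<.62)&(y>-.15)&(y<-.05)&(z>.037)&(z<.052)
  if h.sum(): print(n,"handle",h.sum(),PF(P[h].mean(0)))
  for l in("tray_handle","pedal_pad"):
    for r in bot.pinpoint(q,l)[:2]:
      p=world(q,r["at"]); print(n,l,np.round(r["at"]),round(r["conf"],2),np.round(p,3),PF(p))
p=W(-.073,-.165); print("pad model",p)
go([*p,.13],np.pi+.111)
s=bot.observe(); print(PF(s["position"]))
```

```text
top tray_handle [138. 298.] 0.92 [0.313 0.462 0.034] [-292.6  585.5]
top tray_handle [201. 342.] 0.73 [0.194 0.308 0.002] [-427.8  446.2]
top pedal_pad [419. 174.] 0.88 [ 0.624 -0.26   0.063] [ -63.2 -166.1]
scene handle 71 [-92.2  -0.6]
scene tray_handle [402. 147.] 0.67 [ 0.285  0.489 -0.001] [-317.1  615.6]
scene tray_handle [341. 150.] 0.6 [ 0.626 -0.052  0.495] [-38.  40.]
scene pedal_pad [255. 331.] 0.87 [ 0.62  -0.264  0.066] [ -67.9 -169.5]
pad model [ 0.61421896 -0.25983232]
move [ -21.4 -166.6   13.4] turn 0.001 at [ 0.5743 -0.0966  0.1435] rot [ 3.141e+00 -2.000e-03 -3.029e+00] F [ 0.   0.3 -0. ] t 18.83
[-94.6   1.6]
```

Call:
move_arm:
  moves: "-1 -8 0 0; -3 -25 0 0; -6 -47 0 0; -9 -70 0 0; -12 -93 0 0; -15 -115 0 0; -18 -136 0 0; -20 -152 0 0; -21 -163 0 0; -21 -167 0 0"
  grip: 0
  grip_force: 30

```text
clock: 19.67
position: [0.614, -0.2625, 0.1436]
tool_rot: [-3.141, -0.001, -3.031]
force: [0.0, 0.4, -0.1]
grip_width: -0.0003
```

Call:
move_arm:
  moves: "0 0 0 0; 0 0 8 0; 0 0 20 0; 0 0 32 0; 0 0 43 0; 0 0 51 0; 0 0 57 0; 0 0 60 0; 0 0 61 0; 0 0 61 0"

```text
clock: 20.5
position: [0.6145, -0.2604, 0.0836]
tool_rot: [-3.142, 0.0, -3.029]
force: [0.7, 0.2, 0.7]
grip_width: 0.0
```

```bash
python3 -c "
from h import *
s=bot.observe(); print(PF(s['position']))
go([*W(-.078,-.165),.042],np.pi+.111)"
```

```text
[ -72.7 -165.6]
move [ 5.3  0.6 41.6] turn 0.001 at [ 0.6145 -0.2604  0.0836] rot [-3.142  0.    -3.029] F [0.7 0.2 0.7] t 20.5
```

Call:
move_arm:
  moves: "0 0 3 0; 0 0 7 0; 0 0 11 0; 1 0 16 0; 2 0 21 0; 3 0 26 0; 4 0 31 0; 5 0 35 0; 5 0 38 0; 5 0 38 0"

```text
clock: 21.33
position: [0.6088, -0.2611, 0.0449]
tool_rot: [3.142, -0.001, -3.03]
force: [-4.9, -0.9, 8.3]
grip_width: 0.0004
```

Call:
move_arm:
  moves: "0 0 0.5 0; 0 0 1 0; 0 0 1.5 0; 0 0 2 0; 0 0 2.5 0; 0 0 3 0; 0 0 3.5 0; 0 0 4 0; 0 0 4 0; 0 0 4 0"

```text
clock: 22.17
position: [0.6087, -0.2612, 0.0414]
tool_rot: [3.142, -0.001, -3.03]
force: [-6.5, 0.1, 9.4]
grip_width: -0.0002
```

Call:
move_arm:
  moves: "0 0 0.5 0; 0 0 1 0; 0 0 1.5 0; 0 0 2 0; 0 0 2.5 0; 0 0 3 0; 0 0 3.5 0; 0 0 4 0; 0 0 4 0; 0 0 4 0"

```text
clock: 23.0
position: [0.6087, -0.2614, 0.0391]
tool_rot: [-3.141, -0.001, -3.03]
force: [-15.8, 3.2, 36.9]
grip_width: 0.0002
```

At the stop: the force jumped to 37 N and motion ended at z = 39 mm (40 expected). I'll hold for about 1.7 s.

Call:
move_arm:
  moves: "0 0 0.5 0; 0 0 1 0; 0 0 1 0; 0 0 1 0; 0 0 1 0; 0 0 1 0; 0 0 1 0; 0 0 1 0; 0 0 1 0; 0 0 1 0"

```text
clock: 23.83
position: [0.6087, -0.2614, 0.0387]
tool_rot: [-3.141, -0.001, -3.03]
force: [-19.8, 4.8, 46.9]
grip_width: -0.0002
```

Call:
move_arm:
  moves: "0 0 0 0; 0 0 0 0; 0 0 0 0; 0 0 0 0; 0 0 0 0; 0 0 0 0; 0 0 0 0; 0 0 0 0; 0 0 0 0; 0 0 0 0"

```text
clock: 24.67
position: [0.6086, -0.2614, 0.0387]
tool_rot: [-3.141, -0.001, -3.03]
force: [-19.7, 4.8, 47.7]
grip_width: 0.0002
```

Call:
move_arm:
  moves: "0 0 -4 0; 0 0 -9 0; -1 0 -14 0; -2 0 -20 0; -4 0 -27 0; -5 0 -35 0; -5 0 -45 0; -5 0 -60 0; -5 0 -78 0; -5 0 -95 0"

```text
clock: 25.5
position: [0.614, -0.2602, 0.1325]
tool_rot: [3.141, -0.001, -3.029]
force: [-0.7, 0.7, 0.2]
grip_width: 0.0004
```

Call:
move_arm:
  moves: "5 0 -20 0; 20 0 -50 0; 45 0 -75 0; 75 0 -90 0; 105 0 -95 0; 130 0 -95 0; 150 0 -95 0; 163 0 -95 0; 170 0 -95 0; 170 0 -95 0"

```text
clock: 26.33
position: [0.4444, -0.2797, 0.227]
tool_rot: [-3.141, -0.0, -3.031]
force: [0.2, -0.9, 0.3]
grip_width: 0.0001
```

Run:
```python
from h import *
f=bot.grab_frame("top"); g=bot.grab_frame("scene"); 
for n,q in(("top",f),("scene",g)):
  P=cloud(q); x,y,z=P[...,0],P[...,1],P[...,2]
  h=(x>.52)&(x<.62)&(y>-.15)&(y<-.05)&(z>.037)&(z<.052)
  if h.sum(): print(n,"handle",h.sum(),PF(P[h].mean(0)))
  for r in bot.pinpoint(q,"pedal_pad")[:1]: p=world(q,r["at"]); print(n,"pad",r["conf"],np.round(p,3))
save(f,"a.png",(270,100,440,270),3); save(g,"b.png",(200,180,400,390),3)
a=cv2.imread("pics/a.png");b=cv2.imread("pics/b.png");b=cv2.resize(b,None,fx=510/630,fy=510/630)
m=np.hstack([a,b]);cv2.imwrite("pics/fin.png",cv2.resize(m,None,fx=800/m.shape[1],fy=800/m.shape[1]));print(bot.observe()["force"],bot.observe()["clock"])
```

```text
top handle 65 [-93.9   4.1]
top pad 0.76 [ 0.619 -0.256  0.07 ]
scene handle 71 [-92.1  -0.8]
scene pad 0.66 [ 0.621 -0.264  0.068]
[ 0.5201666  -0.18624063  0.81827969] 26.5333
```

View pics/fin.png

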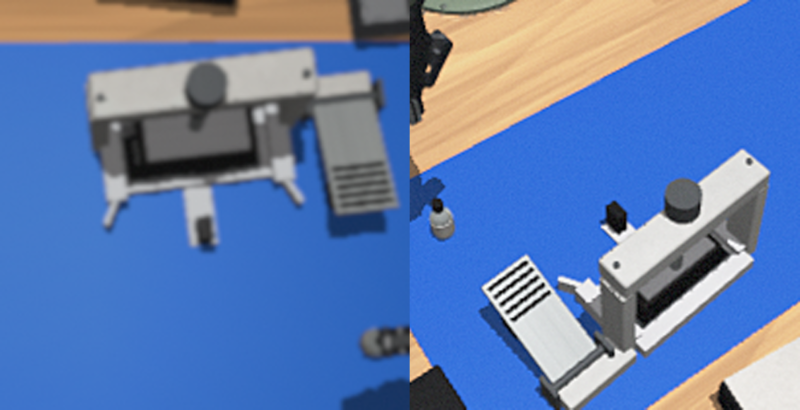

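The tray sits home in the slot, its rear edge just inside the rail fronts (190,185), with the display in it. The pedal is up (pad height 70 mm), the glue bottle is standing, and the arm is clear.

```bash
python3 -c "
from h import *
print(bot.job_done())"
```

```text
the job is handed in; nothing more can be done
None
```

The tray is home in the press with the display in it, the pedal has been pressed and released, and the job is handed in at about 26.5 s. There was one slip on the way in.

- **Slip:** I chose the large silver tray and slid it by its grip block. On the first push, at 50 N grip, the tray stopped at the slot's mouth and the fingers slid off the block. They passed about 4–5 mm above the display. The force readings at the end of each move showed no contact, but I have no direct check of the moments in between.
- **Tray home:** I lifted straight up, gripped again at 110 N and slid the tray in. It met the end stop at about 30 N without moving, at x = -95.1 mm in the press frame against the -95 mm given.
- **Pedal:** I pressed with shut fingers until they stopped at 39 mm height (about 40 expected) and the force jumped to 37–47 N. I held it there for about 1.7 s and let it up.

**Last checks:** The pad reads 68–70 mm high, so the pedal is fully up. The final picture shows the display in the tray, the glue bottle still standing, and the arm clear with no force on it. I did not re-measure the other things on the bench. The cameras put the grip block at x = -94 and -92 mm, and they disagree by about 5 mm sideways. Their readings of the block were a few millimetres off from the start.

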